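# Canister set back in order of size beside the chopper

### The arm

A 6-joint arm with a two-finger parallel gripper is mounted at the origin on the work surface. World frame = base frame: x ahead of the robot, y to its left, z up, the work surface at z = 0. Lengths are in m, angles in rad, forces in N, time in s.
With the tool pointing down it reaches from about 0.2 to 0.875 m from the base axis. Payload 3.4 kg.
Tool frame: the origin (TCP) lies midway between the tips of the shut fingers; the grasp point (between the pads) lies 19 mm behind it; x points along the fingers, y is the direction in which the jaws open and shut, and the axes are right-handed (so a half turn about x gives the same grasp; the last joint's range is limited). The gripper opens to 94 mm and grips with 3 to 60 N. Pads are 16 mm wide; open, the fingers measure 119 mm over their backs; the gripper's body (75 mm by 177 mm) begins 78 mm behind the grasp point.
Start: joints at [1.002, 0.276, 1.505, -0, 1.361, -0.121], TCP at [0.249, 0.518, 0.205] pointing down, gripper open.
Joint ranges: [-2.89, 2.89], [-0.75, 2.08], [0.22, 2.7], [-1.18, 4.32], [0.11, 2.71], [-2.7, 2.7]. Speed limits (rad/s): [2.57, 2.57, 3.14, 3.14, 3.14, 3.14].

### API

Orientations are given as a unit quaternion [w, x, y, z].
In Python, from station import arm gives the robot as it stands.
- The arm moves only by the tool move_arm, never from a script. Its argument "plan" is text: rows parted by semicolons, each of 5 numbers parted by spaces: the gripper's target within -1 to 1 (fully open at 1, half-way at 0, shut at -1), then the shift along the tool's x, y, z in units of 0.05 m (1.0 is 0.05 m), then the turn about the tool's x in units of 0.15 rad (1.0 is 0.15 rad). A call has 1 to 20 rows; each row shifts and turns the commanded pose from where the row before left it, along the tool's axes as they then stand; what a row does not reach is not made up. A row lasts 1/8 s, in which the tool goes at most 62.5 mm and 10.7 degrees, less where a joint would pass 70% of its speed; a pose out of reach is approached as far as the arm can. A call with a number of a shift or a turn outside -1 to 1 is refused whole. A call with a gripper value outside its range is refused whole. The fingers move at their own pace and stop on an object; "squeeze" is the grip in N (left out, the last holds). Time passes only in rows, so rows that do not move let the fingers close. It gives the time, the measured TCP pose, the force and the opening at its end, in the units of the state.
- arm.sense(): the state, without advancing time (a new reading comes with each control period).
- arm.grab_frame(name): name is "side" or "top" or "wrist"; returns a dict with "pixels" (420x560x3 uint8, red, green, blue), "depth" (420x560 float32, m along the optical axis (not along the pixel's ray), 0 where there is no reading), "fx", "fy", "cx", "cy" (pixels), "extrinsics" (4x4, takes a point from world to camera coordinates). Camera axes: x right, y up, looking along -z (the intrinsics and any distortion apply to the point x, -y, -z); pixel columns grow to the right and rows downward; lengths in m; the calibration is good to about 2 mm. A picture is of the moment at which its call begins.
- arm.sign_off(): hands the job in, once; it reports no verdict.
The state is a dict: "time": time; "joint_pos": joint angles; "joint_vel": joint speeds; "effort": joint torques, N m; "eef_pos": TCP position; "tool_rot": TCP orientation; "ft_force": force on the tool from outside, world axes, zero at the start; "torque": the same for the moment, N m; "width": finger opening in m.
Only numpy, scipy, OpenCV 4.12 (cv2) and the standard library are available. Lean on these libraries where they do the work, as an engineer would, in place of code of your own. Each camera call takes 0.05 s, during which the arm holds its last target. There are 200 camera calls.

### The job

Put the four steel canisters back on their wooden stand in order of size, one upright in the middle of each cork pad: the tallest on the pad nearest the chopper, stepping down to the shortest at the far end. They are full, so keep them upright and set them down rather than dropping them, and leave the porcelain bowl where it is.

Things in the scene. Friction and masses are not known exactly. Their poses are not given: they have to be found in the camera images.
- canister_1: The tallest of four round canisters, upright, brushed steel with a flush wooden lid: a plain cylinder 64 mm in diameter, 120 mm high overall, 0.1 to 0.6 kg. Origin: centre of its underside; z up along its axis. Take it by the sides, from above.
- canister_2: The second tallest of four round canisters, upright, brushed steel with a flush wooden lid: a plain cylinder 58 mm in diameter, 100 mm high overall, 0.1 to 0.6 kg. Origin: centre of its underside; z up along its axis. Take it by the sides, from above.
- canister_3: The second shortest of four round canisters, upright, brushed steel with a flush wooden lid: a plain cylinder 52 mm in diameter, 80 mm high overall, 0.1 to 0.6 kg. Origin: centre of its underside; z up along its axis. Take it by the sides, from above.
- canister_4: The shortest of four round canisters, upright, brushed steel with a flush wooden lid: a plain cylinder 46 mm in diameter, 60 mm high overall, 0.1 to 0.6 kg. Origin: centre of its underside; z up along its axis. Take it by the sides, from above.
- pad_1: Round cork pad, 86 mm across and 4 mm thick, number 1 of four counted from the robot's left, in a row at 100 mm spacing on the fixed low wooden canister stand (110 mm wide, 430 mm long, top 30 mm above the counter). Origin: centre of the pad's underside, so a canister stands 4 mm above it. x runs across the stand, away from the robot; y along the row towards pad_1's end; z up.
- pad_2: Round cork pad, 86 mm across and 4 mm thick, number 2 of four counted from the robot's left, in a row at 100 mm spacing on the fixed low wooden canister stand (110 mm wide, 430 mm long, top 30 mm above the counter). Origin: centre of the pad's underside, so a canister stands 4 mm above it. x runs across the stand, away from the robot; y along the row towards pad_1's end; z up.
- pad_3: Round cork pad, 86 mm across and 4 mm thick, number 3 of four counted from the robot's left, in a row at 100 mm spacing on the fixed low wooden canister stand (110 mm wide, 430 mm long, top 30 mm above the counter). Origin: centre of the pad's underside, so a canister stands 4 mm above it. x runs across the stand, away from the robot; y along the row towards pad_1's end; z up.
- pad_4: Round cork pad, 86 mm across and 4 mm thick, number 4 of four counted from the robot's left, in a row at 100 mm spacing on the fixed low wooden canister stand (110 mm wide, 430 mm long, top 30 mm above the counter). Origin: centre of the pad's underside, so a canister stands 4 mm above it. x runs across the stand, away from the robot; y along the row towards pad_1's end; z up.
- chopper: Mini chopper, fixed: clear bowl, white lid with a grey lever across its top; 128 mm across, 170 mm high, the lever's end 108 mm from the axis towards the robot. It stands beyond one end of the canister stand, left or right (a dark granite mortar, 150 mm across and 105 mm high, stands beyond the other). Origin: centre of its underside; z up.
- bowl: White porcelain bowl, loose, 116 mm across the rim, 50 mm high, standing among the canisters. To be left where it is. Origin: centre of its underside; z up.
Mind the look-alikes: they are no part of the job. Leave any pink or yellow look-alike of the chopper alone.

How it is judged:
By the outcome, as a careful person would: the job done as asked, in the order asked, and still so for the second after the job is handed in, with the robot touching nothing.
It also fails if it takes over 96 s, if anything falls off the work surface, if the arm or the gripper's body presses on something with over 40 N, if the wrist force passes 120 N, or if a joint passes its speed limit or range.

## Working session

There is one attempt and no reset: what is moved stays moved. The work goes in short steps, Python scripts to look and compute and a tool call to move; the robot and the scene stay as the last step left them, time stands still between calls to the robot, and variables do not carry over. Pictures are saved under pics/ and viewed, about 12 in all and at most 16, crops included, and the job is handed in when it is done.

Besides the shell and the picture viewer there is one more tool, called after "Call:" by a JSON object that holds its "method" and its "body". move_arm: Moves the arm, as the interface text tells. Shifts and turns lie within -1 to 1; 1 stands for 0.05 m of shift or 0.15 rad of turn. Its arguments: {"type":"object","properties":{"plan":{"type":"string"},"squeeze":{"type":"number"}},"required":["plan"]}

```bash
mkdir -p pics; ls
python3 - <<'E'
from station import arm
import cv2,numpy as np
s=arm.sense(); print({k:np.round(v,3) for k,v in s.items()})
for n in("top","side"):
    f=arm.grab_frame(n); np.savez(n+"0.npz",**f); cv2.imwrite(f"pics/{n}0.png",f["pixels"][:,:,::-1]); print(n,f["fx"],f["cx"],f["cy"],np.round(f["extrinsics"],3).tolist(),(f["depth"]>0).mean(),[k for k in f])
E
```

```text
pics
{'time': np.float64(0.0), 'joint_pos': array([ 1.002,  0.277,  1.506,  0.   ,  1.361, -0.121]), 'joint_vel': array([-0.   , -0.001,  0.001, -0.001,  0.001, -0.   ]), 'effort': array([-0.0000e+00, -4.0459e+01, -2.3723e+01,  7.0000e-02,  3.4000e-02,
       -0.0000e+00]), 'eef_pos': array([0.249, 0.518, 0.205]), 'tool_rot': array([ 0.689,  0.156,  0.69 , -0.158]), 'ft_force': array([-0.023,  0.502, -0.35 ]), 'torque': array([-0.001, -0.046, -0.052]), 'width': np.float64(0.094)}
top 401.97305237782354 281.42913168178836 209.81290275440213 [[0.043, -0.999, -0.004, -0.003], [0.974, 0.041, 0.221, -0.543], [-0.221, -0.013, 0.975, -1.133], [0.0, 0.0, 0.0, 1.0]] 0.9960714285714286 ['pixels', 'depth', 'fx', 'fy', 'cx', 'cy', 'extrinsics']
side 539.8475886507752 283.50711499959755 214.59004091006136 [[-0.985, -0.171, 0.021, 0.498], [0.138, -0.707, 0.694, -0.112], [-0.104, 0.686, 0.72, -1.611], [0.0, 0.0, 0.0, 1.0]] 0.9959991496598639 ['pixels', 'depth', 'fx', 'fy', 'cx', 'cy', 'extrinsics']
```

View pics/top0.png

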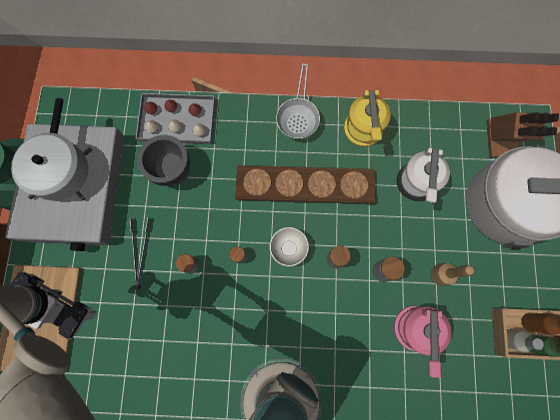

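View pics/side0.png

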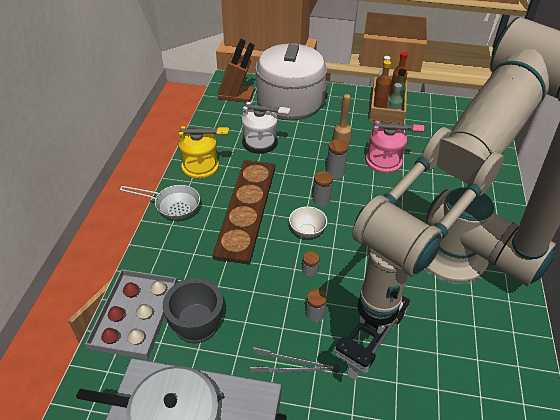

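Top view: the canister lids are at about (186,264), (237,255), (340,257) and (392,268). Things that could be confused with what I want:
- Chopper: the white one with a grey lever at (430,172) is the real one. The yellow (370,115) and pink (425,330) ones are decoys.
- Canisters: the pepper mill at (450,273) has a brown top but is no canister.
- Mortar: it is at (163,160). The round pads are at (257..354,184).

The chopper is at the right end, so canister 1 goes to pad_4 and canister 4 to pad_1.

```bash
cat > h.py <<'E'
import numpy as np,cv2
def cloud(f):
    d=f["depth"];v,u=np.mgrid[:d.shape[0],:d.shape[1]]
    p=np.stack([(u-f["cx"])/f["fx"]*d,-(v-f["cy"])/f["fy"]*d,-d],-1)
    T=f["extrinsics"]; return (p-T[:3,3])@T[:3,:3]
E
python3 - <<'E'
import numpy as np,cv2
from h import *
for n in("top","side"):
    f=dict(np.load(n+"0.npz")); P=cloud(f); hsv=cv2.cvtColor(f["pixels"],cv2.COLOR_RGB2HSV)
    m=((hsv[...,0]<20)&(hsv[...,1]>70)&(hsv[...,2]>50)&(P[...,0]>.2)&(P[...,0]<.75)&(abs(P[...,1])<.5)&(P[...,2]>.02)&(P[...,2]<.25)).astype(np.uint8)
    N,L,st,c=cv2.connectedComponentsWithStats(m)
    for i in range(1,N):
        if st[i,4]<40: continue
        q=P[L==i]; zt=np.percentile(q[:,2],90); t=q[abs(q[:,2]-zt)<.006]
        print(n,c[i].round(),st[i,4],"z",zt.round(3),"ctr",((t.min(0)+t.max(0))/2).round(3),"mean",t.mean(0).round(3),"ext",np.ptp(t,axis=0).round(3))
    if n=="top":
        # cork lighter than wood
        for (u,v) in((257,183),(289,183),(322,184),(354,185)): print(P[v,u].round(3),hsv[v,u])
        print("wood",hsv[184,240],hsv[170,273], "chop",P[172,425].round(3),"bowl",P[247,289].round(3),"mill",P[270,468].round(3),"mortar",P[144,163].round(3))
        b=(hsv[...,1]<60)&(hsv[...,2]>120)&(abs(P[...,0]-.42)<.1)&(abs(P[...,1]+.02)<.09)&(P[...,2]>.035)
        q=P[b];print("bowl rim",q.min(0),q.max(0))
f=dict(np.load("top0.npz"))["pixels"]; cv2.imwrite("pics/crop0.png",cv2.resize(f[150:300,130:490,::-1],None,fx=2.2,fy=2.2,interpolation=cv2.INTER_CUBIC))
E
```

```text
top [305. 184.] 4659 z 0.036 ctr [ 0.636 -0.049  0.036] mean [ 0.637 -0.052  0.033] ext [0.112 0.426 0.012]
top [237. 254.] 186 z 0.062 ctr [0.407 0.143 0.06 ] mean [0.407 0.143 0.059] ext [0.041 0.042 0.009]
top [340. 255.] 325 z 0.102 ctr [ 0.41  -0.15   0.101] mean [ 0.411 -0.15   0.1  ] ext [0.054 0.056 0.009]
top [185. 263.] 258 z 0.082 ctr [0.374 0.288 0.081] mean [0.374 0.288 0.08 ] ext [0.049 0.05  0.009]
top [392. 268.] 426 z 0.122 ctr [ 0.38  -0.291  0.12 ] mean [ 0.38  -0.291  0.12 ] ext [0.06  0.063 0.009]
top [450. 273.] 584 z 0.193 ctr [ 0.376 -0.464  0.193] mean [ 0.376 -0.463  0.194] ext [0.02  0.022 0.012]
[0.63  0.099 0.034] [ 14 111 152]
[0.634 0.    0.036] [ 14 107 167]
[ 0.636 -0.102  0.031] [ 13 110 172]
[ 0.638 -0.201  0.03 ] [ 14 107 164]
wood [ 11 131  78] [ 11 130  92] chop [ 0.656 -0.387  0.126] bowl [ 0.441 -0.008 -0.001] mill [ 0.376 -0.461  0.196] mortar [0.733 0.391 0.069]
bowl rim [ 0.38130149 -0.06305385  0.03500935] [0.49454651 0.04936767 0.05603523]
side [342. 130.] 693 z 0.169 ctr [ 0.374 -0.452  0.169] mean [ 0.374 -0.453  0.169] ext [0.025 0.022 0.011]
side [244. 212.] 3459 z 0.037 ctr [ 0.632 -0.043  0.036] mean [ 0.632 -0.024  0.034] ext [0.112 0.43  0.012]
side [323. 178.] 216 z 0.104 ctr [ 0.407 -0.147  0.103] mean [ 0.408 -0.144  0.101] ext [0.054 0.059 0.01 ]
side [311. 258.] 189 z 0.064 ctr [0.404 0.147 0.064] mean [0.404 0.149 0.061] ext [0.042 0.048 0.011]
side [316. 298.] 286 z 0.083 ctr [0.37  0.292 0.082] mean [0.37  0.293 0.08 ] ext [0.049 0.052 0.01 ]
```

View pics/crop0.png

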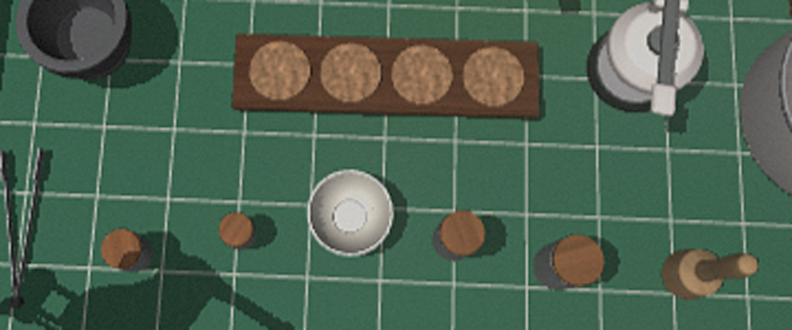

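The crop shows the lids at their expected sizes and heights: from left to right they are canisters 3, 4, 2 and 1. The four cork pads run at crop px (280..493, 72).

```bash
cat >> h.py <<'E'
from scipy.spatial.transform import Rotation as Ro
def cork(f,z=.034):
    """pad centres: cork pixels cast onto plane z"""
    hsv=cv2.cvtColor(f["pixels"],cv2.COLOR_RGB2HSV); P=cloud(f)
    m=((hsv[...,0]<22)&(hsv[...,1]>60)&(hsv[...,2]>125)&(P[...,0]>.57)&(P[...,0]<.7)&(abs(P[...,2]-z)<.02)).astype(np.uint8)
    m=cv2.morphologyEx(m,cv2.MORPH_OPEN,np.ones((3,3)))
    T=f["extrinsics"];C=-T[:3,:3].T@T[:3,3];o=[]
    for c in cv2.findContours(m,cv2.RETR_EXTERNAL,cv2.CHAIN_APPROX_NONE)[0]:
        if cv2.contourArea(c)<150: continue
        (u,v),_,_=cv2.fitEllipse(c)
        r=T[:3,:3].T@np.array([(u-f["cx"])/f["fx"],-(v-f["cy"])/f["fy"],-1]); o.append(C+r*(z-C[2])/r[2])
    return np.array(o)
def go(s,x,y,z,yaw=0.):
    """tool-axis deltas in units (shifts before turn), turn so that jaws lie along world x rotated by yaw (mod pi)"""
    w,a,b,c=s["tool_rot"]; R=Ro.from_quat([a,b,c,w]).as_matrix()
    d=R.T@(np.array([x,y,z])-s["eef_pos"])/.05
    a=R.T@[np.cos(yaw),np.sin(yaw),0]; t=np.arctan2(a[2],a[1]); t=(t+np.pi/2)%np.pi-np.pi/2
    print("shift",d.round(2),"turn",round(t/.15,2)); return R
E
python3 - <<'E'
from h import *
from station import arm
for n in("top","side"):
    f=dict(np.load(n+"0.npz")); print(n,cork(f).round(4).tolist())
f=dict(np.load("top0.npz"));P=cloud(f);q=P[290:380,390:460].reshape(-1,3);q=q[q[:,2]>.1];print("pink",q.min(0),q.max(0))
s=arm.sense();print(go(s,.372,.29,.15).round(3))
E
```

```text
top [[0.6388, -0.1988, 0.034], [0.6379, -0.0984, 0.034], [0.6369, 0.001, 0.034], [0.6358, 0.1003, 0.034]]
side [[0.6316, 0.1041, 0.034], [0.6334, 0.0045, 0.034], [0.6338, -0.0963, 0.034], [0.6353, -0.1959, 0.034]]
pink [ 0.11150383 -0.44641598  0.10003997] [0.28270437 0.00388374 1.22524106]
shift [ 1.1  -3.04  4.2 ] turn 7.49
[[-0.001  0.433  0.901]
 [-0.001  0.901 -0.433]
 [-1.    -0.002 -0.   ]]
```

Call:
{"method": "move_arm", "body": {"plan": "1 0 -0.38 0.525 0;1 0 -0.38 0.525 0;1 0 -0.38 0.525 0;1 0 -0.38 0.525 0;1 0 -0.38 0.525 0;1 0 -0.38 0.525 0;1 0 -0.38 0.525 0;1 0 -0.38 0.525 0;1 0 0 0 0.94;1 0 0 0 0.94;1 0 0 0 0.94;1 0 0 0 0.94;1 0 0 0 0.94;1 0 0 0 0.94;1 0 0 0 0.94;1 0 0 0 0.91;1 0 0 0 0;1 0 0 0 0", "squeeze": 20}}

```text
time: 2.35
eef_pos: [0.3723, 0.2903, 0.2053]
tool_rot: [0.5, 0.5, 0.5, -0.5]
ft_force: [-0.1, -0.0, -0.3]
width: 0.0939
```

```bash
cat >> h.py <<'E'
def lid(f,x,y,h):
    """lid nearest (x,y) at height h: brown pixels, ray onto z=h of ellipse centre, plus depth centre"""
    hsv=cv2.cvtColor(f["pixels"],cv2.COLOR_RGB2HSV); P=cloud(f)
    m=((hsv[...,0]<22)&(hsv[...,1]>60)&(hsv[...,2]>40)&(np.hypot(P[...,0]-x,P[...,1]-y)<.06)&(abs(P[...,2]-h)<.012)).astype(np.uint8)
    c=max(cv2.findContours(m,cv2.RETR_EXTERNAL,cv2.CHAIN_APPROX_NONE)[0],key=cv2.contourArea)
    (u,v),r=cv2.minEnclosingCircle(c); q=P[m>0]
    return (u,v,r),np.median(q,0).round(4),((q.min(0)+q.max(0))/2).round(4),np.ptp(q,axis=0).round(3)
E
python3 - <<'E'
from h import *
from station import arm
s=arm.sense();go(s,.372,.29,.15);print(s["eef_pos"].round(4),s["ft_force"].round(1),s["joint_pos"].round(2))
f=arm.grab_frame("wrist");cv2.imwrite("pics/w1.png",f["pixels"][:,:,::-1]);np.savez("w1.npz",**f)
print(f["extrinsics"].round(3)); print(lid(f,.372,.29,.08))
E
```

```text
shift [ 1.11 -0.01  0.01] turn 0.01
[0.3723 0.2903 0.2053] [-0.1 -0.  -0.3] [0.51 0.12 1.71 0.   1.31 0.51]
[[ 1.     0.001 -0.001 -0.371]
 [-0.001  0.96  -0.28  -0.248]
 [ 0.     0.28   0.96  -0.475]
 [ 0.     0.     0.     1.   ]]
((275.3683776855469, 196.29075622558594, 27.333703994750977), array([0.3705, 0.2909, 0.0816]), array([0.3709, 0.2899, 0.0773]), array([0.05 , 0.051, 0.014]))
```

View pics/w1.png

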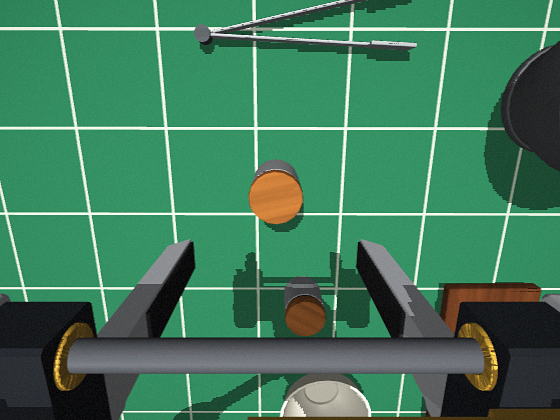

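The wrist picture shows canister 3's lid at (275,196), midway between the fingertips at (185,245) and (370,245), with canister 4 behind it at (305,315). The tool axes are now x = down, y = +X and z = −Y.

Call:
{"method": "move_arm", "body": {"plan": "1 0.5 -0.02 0 0;1 0.5 0 0 0;1 0.5 0 0 0;1 0.5 0 0 0;1 0.5 0 0 0;1 0.5 0 0 0;1 0.4 0 0 0;1 0.2 0 0 0;1 0 0 0 0;0 0 0 0 0;-0.1 0 0 0 0;-0.2 0 0 0 0;-0.3 0 0 0 0;-0.5 0 0 0 0;-0.5 0 0 0 0;-0.5 0 0 0 0", "squeeze": 30}}

```text
time: 4.4
eef_pos: [0.3718, 0.2905, 0.0257]
tool_rot: [0.5, 0.5, 0.5, -0.5]
ft_force: [0.7, 0.1, 1.9]
width: 0.0514
```

Call:
{"method": "move_arm", "body": {"plan": "-0.5 -0.2 0 0 0;-0.5 -0.4 0 0 0;-0.5 -0.5 0 0 0;-0.5 -0.5 0 0 0;-0.5 -0.5 0 0 0;-0.5 -0.4 0 0 0;-0.5 -0.2 0 0 0;-0.5 0 0.26 0.28 0;-0.5 0 0.5 0.55 0;-0.5 0 0.5 0.55 0;-0.5 0 0.5 0.55 0;-0.5 0 0.5 0.55 0;-0.5 0 0.5 0.55 0;-0.5 0 0.5 0.55 0;-0.5 0 0.5 0.55 0;-0.5 0 0.5 0.55 0;-0.5 0 0.5 0.54 0;-0.5 0 0.5 0.54 0;-0.5 0 0 0 0;-0.5 0 0 0 0"}}

```text
time: 6.9
eef_pos: [0.6332, 0.0027, 0.1595]
tool_rot: [0.499, 0.5, 0.501, -0.501]
ft_force: [-0.5, 0.2, -2.5]
width: 0.0518
```

Run:
```python
from h import *
from station import arm
s=arm.sense();go(s,.635,.0028,.06);print(s["eef_pos"].round(4),s["ft_force"].round(1),s["width"])
f=arm.grab_frame("wrist");cv2.imwrite("pics/w2.png",f["pixels"][:,:,::-1]);np.savez("w2.npz",**f)
print(cork(f).round(4)); print(lid(f,*s["eef_pos"][:2],s["eef_pos"][2]-.0257+.08))
```

```text
shift [ 1.99  0.04 -0.  ] turn -0.01
[0.6332 0.0027 0.1595] [-0.5  0.2 -2.5] 0.05175180563143618
[[ 0.6221 -0.2221  0.034 ]
 [ 0.6361  0.0731  0.034 ]]
((275.030029296875, 301.2535400390625, 60.12860870361328), array([0.6318, 0.0082, 0.2154]), array([0.6315, 0.0073, 0.2098]), array([0.051, 0.042, 0.016]))
```

View pics/w2.png

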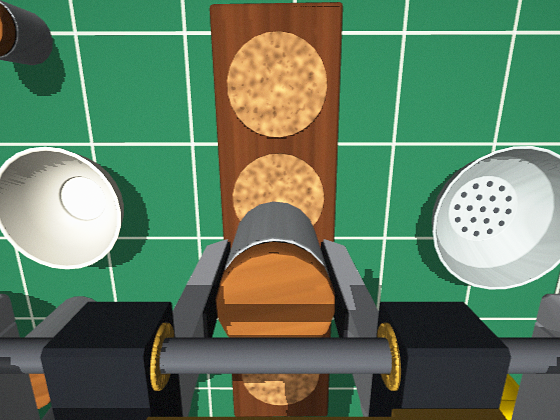

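The canister is held upright at (277,270). Pad_1 is fully visible at (277,83), and pad_2, the target, is half hidden at (279,190).

Run:
```python
from h import *
f=dict(np.load("w2.npz")); T=f["extrinsics"];C=-T[:3,:3].T@T[:3,3]
def ray(u,v,z):
    r=T[:3,:3].T@np.array([(u-f["cx"])/f["fx"],-(v-f["cy"])/f["fy"],-1]);return (C+r*(z-C[2])/r[2]).round(4)
hsv=cv2.cvtColor(f["pixels"],cv2.COLOR_RGB2HSV)
m=((hsv[...,0]<24)&(hsv[...,2]>150)&(hsv[...,1]>50)).astype(np.uint8);m[145:]=0;m[:,:215]=0;m[:,340:]=0
m=cv2.morphologyEx(m,cv2.MORPH_OPEN,np.ones((5,5)))
c=max(cv2.findContours(m,0,1)[0],key=cv2.contourArea);e=cv2.fitEllipse(cv2.convexHull(c));print(e,ray(*e[0],.034))
# pad 2 extreme left/right columns and top
m=((hsv[...,0]<24)&(hsv[...,2]>150)&(hsv[...,1]>50)).astype(np.uint8);m[:148]=0;m[205:]=0;m[:,:215]=0;m[:,340:]=0
m=cv2.morphologyEx(m,cv2.MORPH_OPEN,np.ones((3,3)));v,u=np.nonzero(m);print("pad2",v.min(),u.min(),u.max(),ray(279,v.min(),.034),ray((u.min()+u.max())/2,195,.034))
P=cloud(f);print(P[83,277].round(4))
```

```text
((276.5030212402344, 83.57984161376953), (100.48985290527344, 105.82051086425781), 0.2304953783750534) [0.6325 0.1032 0.034 ]
pad2 154 232 323 [0.6348 0.043  0.034 ] [0.6334 0.0046 0.034 ]
[0.6329 0.1036 0.035 ]
```

Call:
{"method": "move_arm", "body": {"plan": "-0.5 0.3 0.04 0 0;-0.5 0.4 0 0 0;-0.5 0.4 0 0 0;-0.5 0.4 0 0 0;-0.5 0.2 0 0 0;-0.5 0.1 0 0 0;-0.5 0.08 0 0 0;-0.5 0.04 0 0 0;-0.5 0.04 0 0 0;-0.5 0.02 0 0 0;-0.5 0 0 0 0"}}

```text
time: 8.32
eef_pos: [0.6364, 0.0023, 0.0616]
tool_rot: [0.5, 0.5, 0.5, -0.5]
ft_force: [-0.4, 0.1, -1.6]
width: 0.0518
```

Call:
{"method": "move_arm", "body": {"plan": "-0.5 0.02 -0.02 0 0;-0.5 0.02 0 0 0;-0.5 0 0 0 0"}}

```text
time: 8.7
eef_pos: [0.6352, 0.0023, 0.0597]
tool_rot: [0.5, 0.5, 0.5, -0.5]
ft_force: [-0.9, 1.0, -0.1]
width: 0.052
```

Call:
{"method": "move_arm", "body": {"plan": "0.2 0 0 0 0;0.3 0 0 0 0;0.5 0 0 0 0;0.8 0 0 0 0;1 0 0 0 0;1 0 0 0 0;1 -0.2 0 0 0;1 -0.5 0 0 0;1 -0.5 0 0 0;1 -0.6 0 0 0;1 -0.6 0 0 0;1 -0.2 -0.3 -0.18 0;1 0 -0.65 -0.4 0;1 0 -0.65 -0.4 0;1 0 -0.65 -0.4 0;1 0 -0.65 -0.4 0;1 0 -0.65 -0.4 0;1 0 -0.65 -0.4 0;1 0 -0.39 -0.27 0;1 0 0 0 0"}}

```text
time: 11.2
eef_pos: [0.4032, 0.1455, 0.1891]
tool_rot: [0.5, 0.499, 0.501, -0.5]
ft_force: [0.5, -0.1, 0.1]
width: 0.0937
```

Run:
```python
from h import *
from station import arm
f=arm.grab_frame("wrist");np.savez("w3.npz",**f);s=arm.sense()
print(s["eef_pos"].round(4),s["ft_force"].round(1),s["width"])
r=lid(f,.4055,.145,.06);print(r);go(s,.4055,.145,.02)
f=arm.grab_frame("top");print("c3",lid(f,.637,.0,.114))
```

```text
[0.4048 0.145  0.1893] [-0.1  0.5  1. ] 0.09404972274330954
((278.56103515625, 195.01162719726562, 23.928796768188477), array([0.4042, 0.1466, 0.0616]), array([0.4045, 0.1454, 0.0567]), array([0.045, 0.044, 0.014]))
shift [ 3.39  0.01 -0.  ] turn 0.01
c3 ((289.40625, 175.03125, 8.936179161071777), array([6.349e-01, 6.000e-04, 1.132e-01]), array([0.6356, 0.    , 0.1111]), array([0.05 , 0.05 , 0.017]))
```

Call:
{"method": "move_arm", "body": {"plan": "1 0.5 0.01 0 0;1 0.5 0 0 0;1 0.5 0 0 0;1 0.5 0 0 0;1 0.5 0 0 0;1 0.5 0 0 0;1 0.26 0 0 0;1 0.1 0 0 0;0.3 0 0 0 0;0 0 0 0 0;-0.2 0 0 0 0;-0.3 0 0 0 0;-0.4 0 0 0 0;-0.6 0 0 0 0;-0.6 0 0 0 0;-0.6 0 0 0 0", "squeeze": 30}}

```text
time: 13.3
eef_pos: [0.4064, 0.1449, 0.0216]
tool_rot: [0.5, 0.5, 0.5, -0.5]
ft_force: [-1.5, -0.5, 3.2]
width: 0.0455
```

Call:
{"method": "move_arm", "body": {"plan": "-0.6 -0.2 0 0 0;-0.6 -0.4 0 0 0;-0.6 -0.5 0 0 0;-0.6 -0.5 0 0 0;-0.6 -0.5 0 0 0;-0.6 -0.4 0 0 0;-0.6 -0.1 0.26 0.04 0;-0.6 0 0.5 0.1 0;-0.6 0 0.5 0.1 0;-0.6 0 0.5 0.1 0;-0.6 0 0.5 0.1 0;-0.6 0 0.5 0.1 0;-0.6 0 0.5 0.1 0;-0.6 0 0.5 0.1 0;-0.6 0 0.5 0.1 0;-0.6 0 0.3 0.1 0;-0.6 0 0 0 0;-0.6 0 0 0 0"}}

```text
time: 15.55
eef_pos: [0.6333, 0.0979, 0.151]
tool_rot: [-0.499, -0.5, -0.5, 0.501]
ft_force: [0.0, 0.2, -1.1]
width: 0.0458
```

Run:
```python
from h import *
from station import arm
s=arm.sense();print(s["eef_pos"].round(4),s["ft_force"].round(1),s["width"]);go(s,.634,.1028,.0535)
```

```text
[0.6333 0.0979 0.151 ] [ 0.   0.2 -1.1] 0.04578179561427686
shift [ 1.95  0.02 -0.1 ] turn -0.0
```

Call:
{"method": "move_arm", "body": {"plan": "-0.6 0.3 0.02 -0.1 0;-0.6 0.4 0 0 0;-0.6 0.4 0 0 0;-0.6 0.4 0 0 0;-0.6 0.2 0 0 0;-0.6 0.1 0 0 0;-0.6 0.06 0 0 0;-0.6 0.02 0 0 0;-0.6 0.02 0 0 0;-0.6 0 0 0 0"}}

```text
time: 16.8
eef_pos: [0.6356, 0.1028, 0.0568]
tool_rot: [0.5, 0.5, 0.5, -0.5]
ft_force: [0.1, -0.5, -1.8]
width: 0.0453
```

Call:
{"method": "move_arm", "body": {"plan": "-0.6 0.02 -0.02 0 0;-0.6 0.02 0 0 0;-0.6 0 0 0 0"}}

```text
time: 17.18
eef_pos: [0.6346, 0.1028, 0.0557]
tool_rot: [0.5, 0.5, 0.5, -0.5]
ft_force: [-1.2, 0.1, 5.3]
width: 0.0457
```

Call:
{"method": "move_arm", "body": {"plan": "0 0 0 0 0;0.2 0 0 0 0;0.4 0 0 0 0;0.7 0 0 0 0;1 0 0 0 0;1 0 0 0 0;1 -0.2 0 0 0;1 -0.5 0 0 0;1 -0.5 0 0 0;1 -0.6 0 0 0;1 -0.6 0 0 0;1 -0.3 -0.4 0.4 0;1 0 -0.7 0.8 0;1 0 -0.7 0.8 0;1 0 -0.7 0.8 0;1 0 -0.7 0.8 0;1 0 -0.7 0.8 0;1 0 -0.4 0.4 0;1 0 -0.2 0.23 0;1 0 0 0 0"}}

```text
time: 19.68
eef_pos: [0.4094, -0.149, 0.19]
tool_rot: [0.5, 0.501, 0.499, -0.5]
ft_force: [-0.1, 0.8, 0.7]
width: 0.094
```

Run:
```python
from h import *
from station import arm
f=arm.grab_frame("wrist");np.savez("w4.npz",**f);s=arm.sense()
print(s["eef_pos"].round(4),s["ft_force"].round(1),s["width"])
r=lid(f,.4085,-.1485,.10);print(r);go(s,.4085,-.1485,.04)
f=arm.grab_frame("top");print("c3",lid(f,.637,.0,.114));print("c4",lid(f,.636,.1,.094))
cv2.imwrite("pics/t4.png",f["pixels"][130:300,130:490,::-1])
```

```text
[ 0.4099 -0.1485  0.1899] [-0.2  0.3 -0.3] 0.09377635165367672
((275.8414306640625, 206.66595458984375, 33.92192459106445), array([ 0.4086, -0.1476,  0.1016]), array([ 0.4081, -0.1492,  0.0972]), array([0.056, 0.057, 0.014]))
shift [ 3.   -0.03  0.  ] turn -0.01
c3 ((289.3999938964844, 175.0, 8.919746398925781), array([0.6352, 0.0007, 0.1132]), array([0.6357, 0.    , 0.1114]), array([0.05 , 0.05 , 0.016]))
c4 ((255.0, 175.875, 7.730923175811768), array([0.635 , 0.1012, 0.0929]), array([0.6353, 0.1014, 0.091 ]), array([0.044, 0.042, 0.017]))
```

View pics/t4.png

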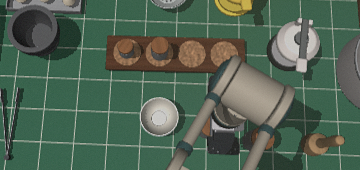

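The crop shows canisters 4 and 3 upright on pads 1 and 2 at (128,48) and (160,48), within 2 mm of the pad centres. Next is canister 2.

Call:
{"method": "move_arm", "body": {"plan": "1 0.5 -0.02 0 0;1 0.5 0 0 0;1 0.5 0 0 0;1 0.5 0 0 0;1 0.5 0 0 0;1 0.4 0 0 0;1 0.1 0 0 0;1 0 0 0 0;0.4 0 0 0 0;0.2 0 0 0 0;0 0 0 0 0;-0.2 0 0 0 0;-0.4 0 0 0 0;-0.4 0 0 0 0;-0.4 0 0 0 0", "squeeze": 35}}

```text
time: 21.65
eef_pos: [0.4091, -0.149, 0.0398]
tool_rot: [0.5, 0.5, 0.499, -0.5]
ft_force: [2.6, 0.7, 2.6]
width: 0.0574
```

Call:
{"method": "move_arm", "body": {"plan": "-0.4 -0.2 0 0 0;-0.4 -0.4 0 0 0;-0.4 -0.5 0 0 0;-0.4 -0.5 0 0 0;-0.4 -0.5 0 0 0;-0.4 -0.4 0 0 0;-0.4 -0.1 0.26 -0.1 0;-0.4 0 0.5 -0.1 0;-0.4 0 0.5 -0.1 0;-0.4 0 0.5 -0.1 0;-0.4 0 0.5 -0.1 0;-0.4 0 0.5 -0.1 0;-0.4 0 0.5 -0.1 0;-0.4 0 0.5 -0.1 0;-0.4 0 0.5 -0.1 0;-0.4 0 0.3 -0.1 0;-0.4 0 0 -0.02 0;-0.4 0 0 0 0"}}

```text
time: 23.9
eef_pos: [0.6351, -0.0975, 0.1689]
tool_rot: [0.499, 0.5, 0.501, -0.501]
ft_force: [-0.6, 0.9, -3.5]
width: 0.0576
```

Run:
```python
from h import *
from station import arm
s=arm.sense();print(s["eef_pos"].round(4),s["ft_force"].round(1),s["width"]);go(s,.636,-.0974,.075)
```

```text
[ 0.6351 -0.0975  0.1689] [-0.6  0.9 -3.5] 0.05761215577842745
shift [ 1.88  0.02 -0.  ] turn -0.0
```

Call:
{"method": "move_arm", "body": {"plan": "-0.4 0.3 0.02 0 0;-0.4 0.4 0 0 0;-0.4 0.4 0 0 0;-0.4 0.4 0 0 0;-0.4 0.2 0 0 0;-0.4 0.1 0 0 0;-0.4 0.06 0 0 0;-0.4 0.02 0 0 0;-0.4 0 0 0 0"}}

```text
time: 25.02
eef_pos: [0.6376, -0.0978, 0.0759]
tool_rot: [0.5, 0.5, 0.5, -0.5]
ft_force: [-0.5, -0.4, -3.1]
width: 0.0577
```

Call:
{"method": "move_arm", "body": {"plan": "-0.4 0.02 -0.03 0 0;-0.4 0.02 0 0 0;-0.4 0 0 0 0"}}

```text
time: 25.4
eef_pos: [0.6357, -0.0977, 0.0739]
tool_rot: [0.5, 0.5, 0.5, -0.5]
ft_force: [-0.5, -0.3, -1.1]
width: 0.0575
```

Call:
{"method": "move_arm", "body": {"plan": "-0.4 0.01 0 0 0;-0.4 0.01 0 0 0;-0.4 0 0 0 0"}}

```text
time: 25.78
eef_pos: [0.6357, -0.0977, 0.0738]
tool_rot: [0.5, 0.5, 0.5, -0.5]
ft_force: [-2.5, 0.7, 6.5]
width: 0.0576
```

Call:
{"method": "move_arm", "body": {"plan": "0.3 0 0 0 0;0.4 0 0 0 0;0.6 0 0 0 0;0.8 0 0 0 0;1 0 0 0 0;1 0 0 0 0;1 -0.2 0 0 0;1 -0.5 0 0 0;1 -0.5 0 0 0;1 -0.6 0 0 0;1 -0.6 0 0 0;1 -0.2 -0.4 0.3 0;1 0 -0.8 0.6 0;1 0 -0.8 0.6 0;1 0 -0.8 0.6 0;1 0 -0.8 0.6 0;1 0 -0.8 0.6 0;1 0 -0.5 0.36 0;1 0 -0.26 0.16 0;1 0 0 0 0"}}

```text
time: 28.28
eef_pos: [0.3766, -0.2886, 0.2022]
tool_rot: [0.499, 0.501, 0.5, -0.5]
ft_force: [0.6, 0.2, 0.2]
width: 0.0944
```

Run:
```python
from h import *
from station import arm
f=arm.grab_frame("wrist");np.savez("w5.npz",**f);s=arm.sense()
print(s["eef_pos"].round(4),s["ft_force"].round(1),s["width"],s["joint_pos"].round(2))
print(lid(f,.378,-.289,.12));go(s,.379,-.29,.055)
cv2.imwrite("pics/w5.png",f["pixels"][:,:,::-1])
```

```text
[ 0.3775 -0.2883  0.2023] [-0.   0.3 -1.1] 0.09409900303723323 [-0.8   0.13  1.71  0.    1.31 -0.8 ]
((278.8323974609375, 211.3061981201172, 38.359981536865234), array([ 0.3781, -0.2887,  0.1216]), array([ 0.378 , -0.2908,  0.1178]), array([0.062, 0.063, 0.014]))
shift [2.95 0.03 0.04] turn -0.01
```

View pics/w5.png

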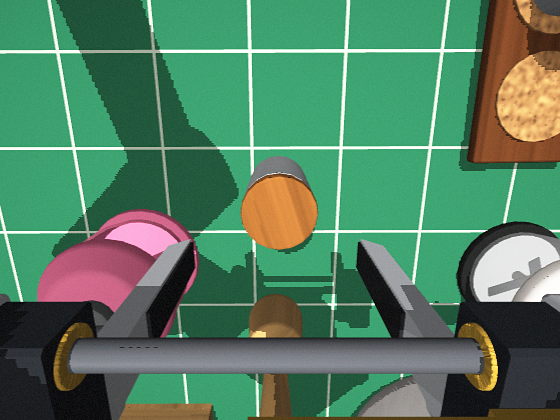

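The wrist picture shows canister 1's lid at (279,211), centred between the fingers. The pink decoy is at (120,265), clear of the left finger, and the mill is behind the canister at (275,320).

Call:
{"method": "move_arm", "body": {"plan": "1 0.5 0.02 0.03 0;1 0.5 0 0 0;1 0.5 0 0 0;1 0.5 0 0 0;1 0.4 0 0 0;1 0.25 0 0 0;1 0.1 0 0 0;1 0 0 0 0;0.6 0 0 0 0;0.4 0 0 0 0;0.2 0 0 0 0;0 0 0 0 0;-0.2 0 0 0 0;-0.2 0 0 0 0;-0.2 0 0 0 0", "squeeze": 40}}

```text
time: 30.2
eef_pos: [0.3792, -0.2904, 0.0653]
tool_rot: [0.5, 0.5, 0.499, -0.5]
ft_force: [2.0, 0.5, 4.4]
width: 0.0635
```

Call:
{"method": "move_arm", "body": {"plan": "-0.2 -0.2 0 0 0;-0.2 -0.4 0 0 0;-0.2 -0.5 0 0 0;-0.2 -0.5 0 0 0;-0.2 -0.5 0 0 0;-0.2 -0.4 0 0 0;-0.2 -0.1 0.26 -0.1 0;-0.2 0 0.5 -0.18 0;-0.2 0 0.5 -0.18 0;-0.2 0 0.5 -0.18 0;-0.2 0 0.5 -0.18 0;-0.2 0 0.5 -0.18 0;-0.2 0 0.5 -0.18 0;-0.2 0 0.5 -0.18 0;-0.2 0 0.5 -0.18 0;-0.2 0 0.5 -0.18 0;-0.2 0 0.4 -0.15 0;-0.2 0 0 0 0;-0.2 0 0 0 0"}}

```text
time: 32.58
eef_pos: [0.6355, -0.1962, 0.1935]
tool_rot: [0.499, 0.499, 0.501, -0.501]
ft_force: [-1.1, 0.3, -4.8]
width: 0.0635
```

Run:
```python
from h import *
from station import arm
s=arm.sense();print(s["eef_pos"].round(4),s["ft_force"].round(1),s["width"]);go(s,.637,-.1974,.1)
```

```text
[ 0.6355 -0.1962  0.1935] [-1.1  0.3 -4.8] 0.06352955090918593
shift [1.87 0.04 0.02] turn -0.0
```

Call:
{"method": "move_arm", "body": {"plan": "-0.2 0.3 0.02 0.02 0;-0.2 0.4 0 0 0;-0.2 0.4 0 0 0;-0.2 0.4 0 0 0;-0.2 0.2 0 0 0;-0.2 0.1 0 0 0;-0.2 0.04 0 0 0;-0.2 0.02 0 0 0;-0.2 0.02 0 0 0;-0.2 0 0 0 0"}}

```text
time: 33.83
eef_pos: [0.6379, -0.1978, 0.1012]
tool_rot: [0.5, 0.5, 0.5, -0.5]
ft_force: [-0.0, -0.2, -5.4]
width: 0.0638
```

Call:
{"method": "move_arm", "body": {"plan": "-0.2 0.02 -0.01 0 0;-0.2 0.02 0 0 0;-0.2 0.01 0 0 0;-0.2 0 0 0 0"}}

```text
time: 34.33
eef_pos: [0.6372, -0.1977, 0.0993]
tool_rot: [0.5, 0.5, 0.5, -0.5]
ft_force: [-1.5, 0.5, 1.5]
width: 0.0635
```

Contact: the weight is off the gripper. Release, rise and back away.

Call:
{"method": "move_arm", "body": {"plan": "0.4 0 0 0 0;0.5 0 0 0 0;0.7 0 0 0 0;0.9 0 0 0 0;1 0 0 0 0;1 0 0 0 0;1 -0.2 0 0 0;1 -0.5 0 0 0;1 -0.5 0 0 0;1 -0.6 0 0 0;1 -0.6 0 0 0;1 -0.2 -0.4 0 0;1 0 -0.8 0 0;1 0 -0.8 0 0;1 0 -0.8 0 0;1 0 -0.8 0 0;1 0 -0.8 0 0;1 0 -0.5 0 0;1 0 0 0 0;1 0 0 0 0"}}

```text
time: 36.83
eef_pos: [0.3923, -0.1975, 0.2284]
tool_rot: [0.5, 0.5, 0.5, -0.5]
ft_force: [0.4, -0.0, 0.0]
width: 0.0938
```

Run:
```python
from h import *
from station import arm
s=arm.sense();print(s["eef_pos"].round(3),s["time"])
for n in("top","side"):
    f=arm.grab_frame(n);P=cloud(f);dx=0 if n=="top" else -.0035;dy=-dx
    for i,(x,y,h) in enumerate([(.6358,.1003,.094),(.6369,.001,.114),(.6379,-.0984,.134),(.6388,-.1988,.154)]):
        try: r=lid(f,x+dx,y+dy,h);print(n,"pad",i+1,((r[2]-[x+dx,y+dy,h])*1000).round(1),r[3])
        except Exception as e: print(n,i,e)
    hsv=cv2.cvtColor(f["pixels"],cv2.COLOR_RGB2HSV);b=(hsv[...,1]<60)&(hsv[...,2]>120)&(abs(P[...,0]-.44)<.08)&(abs(P[...,1]+.01)<.08)&(P[...,2]>.035)&(P[...,2]<.06)
    if b.any(): print("bowl",P[b].min(0).round(3),P[b].max(0).round(3))
    cv2.imwrite(f"pics/{n}9.png",f["pixels"][:,:,::-1])
```

```text
[ 0.392 -0.198  0.228] 36.825
top pad 1 [ 0.   1.1 -1. ] [0.044 0.042 0.017]
top pad 2 [-0.9 -0.9 -2.5] [0.049 0.05  0.016]
top pad 3 [-1.7 -1.  -2.9] [0.056 0.054 0.018]
top pad 4 [-1.  -0.2 -2.5] [0.062 0.062 0.016]
bowl [ 0.381 -0.063  0.035] [0.494 0.049 0.055]
side pad 1 [-0.9  3.  -1.8] [0.043 0.049 0.018]
side pad 2 [-1.2  1.1 -2.9] [0.051 0.056 0.017]
side pad 3 [-0.8 -1.4 -2.6] [0.056 0.065 0.019]
side pad 4 [-1.   0.6 -2.6] [0.061 0.067 0.018]
bowl [ 0.377 -0.067  0.035] [0.49  0.053 0.058]
```

View pics/top9.png

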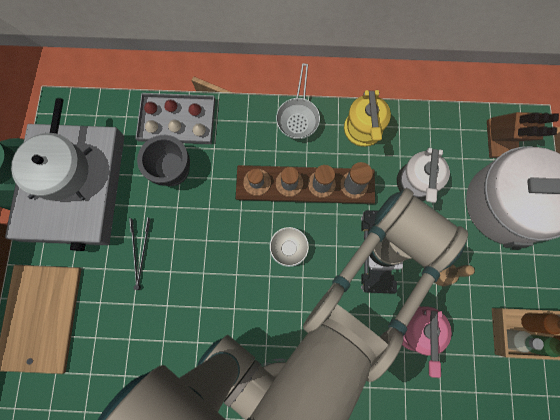

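View pics/side9.png

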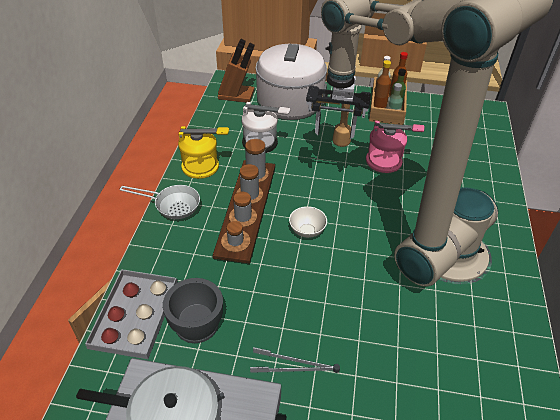

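Both views show the four canisters upright on their pads: top view (256,178) to (358,178), tallest next to the white chopper. The bowl is unmoved at (289,247) and the gripper is clear.

```bash
python3 -c "
from station import arm
print(arm.sign_off())"
```

```text
the job is handed in; nothing more can be done
None
```

All four canisters are back on their stand in size order, and I've handed the job in; sign-off reports no verdict. The tallest, canister 1, is on pad_4 beside the white chopper. Canister 2 is on pad_3, canister 3 on pad_2, and canister 4 is at the far end on pad_1.

- **Position:** in the last top view, every canister was within about 2 mm of its pad centre and upright. The side view agreed, apart from a 3 mm reading along the row for canister 4, probably because that view also catches the lid's near edge.
- **Bowl:** it reads the same as at the start, to 1 mm in the top view.
- **Setting down:** each canister was lowered until it touched its pad, with no more than about 7 N at the wrist in the readings, and then released.
- **Time:** the last move ended at about 37 s of the 96 s, with the gripper open and touching nothing.
- **Disagreement:** the top and side cameras differed by a steady 3 to 4 mm. I used their average, and the wrist camera agreed with it on pads 1 and 2.

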